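Turn a dial plate face up over the ramp edge

ROBOT

A 7-joint arm with a two-finger parallel gripper is mounted at the origin on the work surface. World frame = base frame: x ahead of the robot, y to its left, z up, the work surface at z = 0. Lengths are in m, angles in rad, forces in N, time in s.
With the tool pointing down it reaches from about 0.4 to 0.9 m from the base axis. Payload 5.6 kg.
Tool frame: the origin (TCP) lies at the very end of the fingers, on their centre line; the grasp point (between the pads) lies 19 mm behind it; z points along the fingers, y is the direction in which the jaws open and shut (so a half turn about z gives the same grasp; the last joint's range is limited). The gripper opens to 92 mm and grips with 3 to 60 N. Pads are 20 mm wide; open, the fingers measure 128 mm over their backs; the gripper's body (75 mm by 189 mm) begins 69 mm behind the grasp point.
Start: joints at [1.268, 0.468, -0.012, 1.603, 0.006, 1.071, -0.056], TCP at [0.167, -0.628, 0.215] pointing down, gripper open.
Joint ranges: [-2.53, 2.53], [-0.31, 2.02], [-1.57, 1.55], [0.28, 2.44], [-1.29, 4.43], [0.15, 1.84], [-2.92, 2.92]. Speed limits (rad/s): [2.57, 2.57, 3.14, 3.14, 3.14, 3.14, 3.14].

INTERFACE

Orientations are given as a unit quaternion [w, x, y, z].
In Python, from rig import r gives the robot as it stands. The module is installed in compiled form; this text tells all that it offers.
- The arm moves only by the tool jog_arm, never from a script. Its argument "moves" is a list of rows, each a list of 7 numbers: the turn, a rotation vector about the tool's x, y, z in rad, then the shift along the tool's x, y, z in m, then the finger opening in m, from 0 to 0.0919. A call has exactly 10 rows; each row shifts and turns the pose as measured when the row begins, along the tool's axes as they then stand; what a row does not reach is not made up. A row lasts 1/8 s, in which the tool goes at most 62.5 mm and 10.7 degrees, less where a joint would pass 70% of its speed; a pose out of reach is approached as far as the arm can. A call is refused whole if a number of a shift passes 0.0625 or a number of a turn 0.188, either way. A call with a gripper value outside its range is refused whole. The fingers move at their own pace and stop on an object; the grip force is fixed at half the most. Time passes only in rows, so rows that do not move let the fingers close, or fill a call up. It gives the time, the measured TCP pose, the force and the opening at its end, in the units of the state.
- r.get_obs(): the state, without advancing time (a new reading comes with each control period).
- r.capture(name): name is "scene" or "top"; returns a dict with "img" (420x560x3 uint8, blue, green, red), "depth" (420x560 float32, m along the optical axis (not along the pixel's ray), 0 where there is no reading), "vertical_fov" (degrees; the focal length in pixels is half the picture's height over the tangent of half this angle, whatever the lens; pixels are square), "cx", "cy" (the principal point, pixels), "world_to_cam" (4x4, takes a point from world to camera coordinates). Camera axes: x right, y up, looking along -z (the intrinsics and any distortion apply to the point x, -y, -z); pixel columns grow to the right and rows downward; lengths in m; the calibration is good to about 2 mm. A picture is of the moment at which its call begins.
- r.close_job(): hands the job in, once; it reports no verdict.
The state is a dict: "clock": time; "joints": joint angles; "qd": joint speeds; "joint_efforts": joint torques, N m; "tcp_pos": TCP position; "eef_rot": TCP orientation; "wrist_force": force on the tool from outside, world axes, zero at the start; "moment": the same for the moment, N m; "opening": opening from 0.0 (shut) to 1.0 (fully open).
Only numpy, scipy, OpenCV 4.12 (cv2) and the standard library are available. Lean on these libraries where they do the work, as an engineer would, in place of code of your own. Each camera call takes 0.05 s, during which the arm holds its last target. There are 200 camera calls.

TASK

The rectangular dial plate lies enamel side down on the bench. Pick it up, hold it level just above the brass edge at the top of the ramp with its length square to the edge and its middle about a centimetre past the edge on the tray side, and let go, so that it tips over the edge and ends lying enamel side up, flat in the cork-lined tray. Leave the round dial plate and the bezel ring where they lie.

Things in the scene. Friction and masses are not known exactly. Their poses are not given: they have to be found in the camera images.
- plate_mid (a point): Centre (half-way up) of the loose rectangular dial plate, 68 x 50 x 6 mm, 60 to 130 g, the only rectangular one of the flat parts: bare copper back, white enamel face with a ring of dark strokes. x along its 68 mm length, y along its 50 mm width (grip these sides), z out of the enamel face: down at the start, when it lies flat on the bench.
- turner: Turning block, fixed: a dark wood ramp 136 mm wide, 100 mm high, its high end a straight 6 mm brass rod (the edge) with a sheer drop to a cork-lined tray beyond. Origin on the bench below the tray-side face of the edge, mid-length. +x level from the edge out over the tray, y along the edge, z up. The ramp slopes down from the edge towards -x, over about 95 mm.
- edge_mid (a point): Middle of the brass edge: its top, 100 mm above the bench, at its tray-side face. Axes as the turning block's. A plate held level with its length along x turns over once if let go with its underside 5 to 30 mm above the edge and its centre 2 to 18 mm past this point towards +x; short of the edge it slides back down the ramp, beyond 25 mm it falls without turning.
- tray_mid (a point): Middle of the tray's cork floor, 8 mm above the bench and 82 mm from the edge; axes as the turning block's. Inside, the tray is 165 mm long (x) and 120 mm wide (y); its rims stand 18 mm above the bench.
- round_dial: Bystander: loose round dial plate, 72 mm across and 6 mm thick, same copper back up and enamel down. Its origin is at the centre of its copper back, 6 mm above the bench; its z points down.
- bezel: Bystander: loose silver bezel ring, 88 mm across outside, 72 mm inside, 10 mm high, lying flat; origin at the centre of its underside.
Not all that is in view belongs to the job. What is shaped like the part that bears plate_mid but grey or pink is not meant.

How it is judged:
By the outcome, as a careful person would: the job done as asked, in the order asked, and still so for the second after the job is handed in, with the robot touching nothing.
It also fails if it takes over 43 s, if anything falls off the work surface, if the arm or the gripper's body presses on something with over 40 N, if the wrist force passes 120 N, or if a joint passes its speed limit or range.

## Working session

There is one attempt and no reset: what is moved stays moved. The work goes in short steps, Python scripts to look and compute and a tool call to move; the robot and the scene stay as the last step left them, time stands still between calls to the robot, and variables do not carry over. Pictures are saved under pics/ and viewed, about 8 in all and at most 12, crops included, and the job is handed in when it is done.

Besides the shell and the picture viewer there is one more tool, called after "Request:" as name(argument=value, ...) on one line, values as JSON. jog_arm: Moves the arm, as the interface text tells. Its arguments: {"type":"object","properties":{"moves":{"type":"array","items":{"type":"array","items":{"type":"number"}}}},"required":["moves"]}

```bash
mkdir -p pics; cat > h.py <<'E'
import numpy as np, cv2
from rig import r
def cap(n):
    c=r.capture(n); c['f']=210/np.tan(np.radians(c['vertical_fov'])/2); return c
def ray(c,u,v):
    T=np.linalg.inv(c['world_to_cam']); d=np.array([(u-c['cx'])/c['f'],-(v-c['cy'])/c['f'],-1.])
    return T[:3,3],T[:3,:3]@d
def onplane(c,u,v,z):
    o,d=ray(c,u,v); return o+d*(z-o[2])/d[2]
def cloud(c):
    v,u=np.mgrid[:420,:560]; D=c['depth']
    P=np.stack([(u-c['cx'])/c['f']*D,-(v-c['cy'])/c['f']*D,-D,np.ones_like(D)],-1)
    return (P@np.linalg.inv(c['world_to_cam']).T)[...,:3]
E
python3 - <<'E'
from h import *
o=r.get_obs(); print({k:np.round(v,3) for k,v in o.items()})
for n in('top','scene'):
    c=cap(n); cv2.imwrite(f'pics/{n}0.png',c['img']); print(n,[k for k in c],c['f'],c['cx'],c['cy'],np.round(np.linalg.inv(c['world_to_cam']),3).tolist(),(c['depth']==0).mean())
    P=cloud(c); 
    for v in range(40,420,85): print([np.round(P[v,u],3).tolist() for u in range(40,560,120)])
E
```

```text
{'clock': np.float64(0.0), 'joints': array([ 1.268,  0.468, -0.012,  1.604,  0.006,  1.071, -0.056]), 'qd': array([-0.003,  0.   ,  0.001,  0.   , -0.001, -0.001,  0.   ]), 'joint_efforts': array([-0.0000e+00, -5.2058e+01, -1.3000e-02, -2.4375e+01, -5.7000e-02,
        1.7000e-02,  0.0000e+00]), 'tcp_pos': array([ 0.167, -0.628,  0.214]), 'eef_rot': array([-0.001,  0.992,  0.13 , -0.   ]), 'wrist_force': array([-0.157,  0.479,  0.656]), 'moment': array([ 0.047, -0.024, -0.01 ]), 'opening': np.float64(0.998)}
top ['img', 'depth', 'vertical_fov', 'cx', 'cy', 'world_to_cam', 'f'] 404.5981900843936 282.9703455922328 209.67488335484066 [[0.003, 0.987, -0.16, 0.385], [-1.0, 0.007, 0.024, -0.016], [0.025, 0.16, 0.987, 0.835], [0.0, 0.0, 0.0, 1.0]] 0.004149659863945578
[[0.895, 0.501, 0.0], [0.901, 0.239, -0.002], [0.905, -0.028, -0.001], [0.911, -0.3, -0.001], [0.916, -0.576, -0.001]]
[[0.699, 0.483, -0.001], [0.702, 0.228, 0.0], [0.705, -0.029, -0.0], [0.709, -0.291, -0.002], [0.711, -0.556, 0.001]]
[[0.516, 0.465, -0.001], [0.502, 0.192, 0.094], [0.519, -0.03, -0.001], [0.52, -0.282, 0.00
[... 436 characters left out ...]
, -0.362, 0.331, 0.258], [-0.006, 0.667, 0.745, 0.735], [0.0, 0.0, 0.0, 1.0]] 0.004000850340136054
[[0.198, -1.193, 0.063], [-1.042, -1.898, -0.623], [-1.034, -0.889, -0.388], [0.052, 0.052, 0.287], [-1.447, 0.356, -0.276]]
[[0.375, -1.133, -0.177], [0.323, -0.539, 0.004], [0.144, -0.226, -0.001], [-0.014, 0.093, 0.011], [-0.206, 0.405, -0.002]]
[[0.734, -0.555, 0.017], [0.584, -0.317, -0.001], [0.439, -0.06, -0.003], [0.298, 0.197, -0.001], [0.158, 0.452, 0.0]]
[[0.886, -0.377, 0.001], [0.764, -0.161, 0.0], [0.644, 0.055, 0.0], [0.529, 0.27, 0.008], [0.405, 0.484, 0.001]]
[[1.001, -0.736, -0.744], [0.895, -0.049, -0.001], [0.791, 0.137, -0.0], [0.686, 0.323, -0.001], [0.582, 0.508, -0.002]]
```

View pics/top0.png

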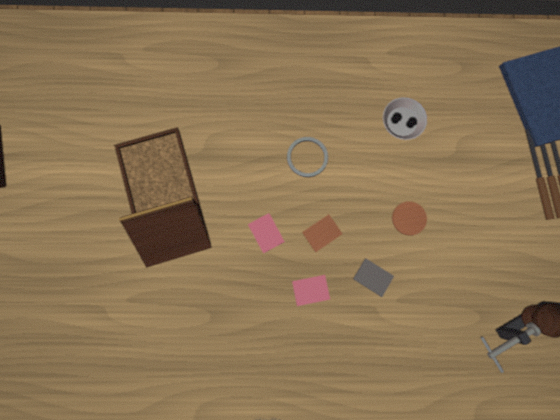

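View pics/scene0.png

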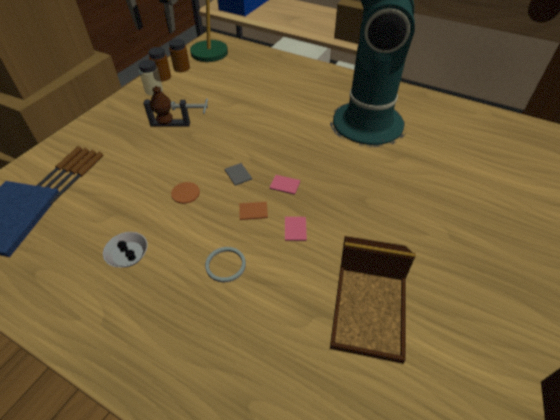

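Top view: the candidates are copper rectangle (322,233), pinks (266,232) and (311,290), grey (373,278) and the round copper plate (409,218). I choose (322,233), the only copper rectangle. The turner's edge runs about (124,215)–(193,200), with the tray above it in the image.

```bash
cat > m.py <<'E'
from h import *
def plate(n,c,z=.006):
    hsv=cv2.cvtColor(c['img'],cv2.COLOR_BGR2HSV)
    P=cloud(c)
    m=((hsv[...,0]<=12)&(hsv[...,1]>110)&(hsv[...,2]>60)&(abs(P[...,2])<.03)).astype(np.uint8)
    m=cv2.morphologyEx(m,cv2.MORPH_OPEN,np.ones((3,3)))
    for k in cv2.findContours(m,0,2)[0]:
        a=cv2.contourArea(k)
        if 250<a<3000:
            W=np.array([onplane(c,u,v,z)[:2] for u,v in k[:,0]])
            rc=cv2.minAreaRect((W*1000).astype(np.float32))
            M=cv2.moments(k); u,v=M['m10']/M['m00'],M['m01']/M['m00']
            print(n,'px',(round(u),round(v)),'area',a,'hsv',hsv[round(v),round(u)],'ctr',np.round(onplane(c,u,v,z),4),'rect',np.round(rc[0],1),np.round(rc[1],1),round(rc[2],1))
if __name__=='__main__':
    for n in('top','scene'):
        c=cap(n); plate(n,c); P=cloud(c)
        q=P[(P[...,2]>.09)&(P[...,2]<.108)&(P[...,0]>.4)&(P[...,0]<.7)&(P[...,1]>.08)&(P[...,1]<.42)]
        # brass edge: bright yellow pixels at ~z .1
        hsv=cv2.cvtColor(c['img'],cv2.COLOR_BGR2HSV)
        m=(abs(P[...,2]-.098)<.012)&(hsv[...,1]>100)&(hsv[...,2]>90)&(P[...,1]>.08)&(P[...,1]<.42)&(P[...,0]>.4)&(P[...,0]<.7)
        q2=P[m]; print('high pts',len(q),len(q2))
        W=np.array([onplane(c,u,v,.1)[:2] for v,u in np.argwhere(m)])
        if len(W)>5: rc=cv2.minAreaRect((W*1000).astype(np.float32)); print('edge rect',rc, W.mean(0), 'z', q2[:,2].mean(), np.round(cv2.boxPoints(rc),1).tolist())
        # cork
        if n=='top': big=cv2.resize(c['img'][110:290,100:360],None,fx=3,fy=3,interpolation=2)
        else: big=cv2.resize(c['img'][190:370,220:440],None,fx=3,fy=3,interpolation=2)
        cv2.imwrite(f'pics/crop_{n}.png',big)
E
python3 m.py
```

```text
top px (178, 252) area 271.5 hsv [ 11 115  71] ctr [0.4297 0.1763 0.006 ] rect [431.1 180.7] [ 22.  103.6] 18.0
top px (322, 233) area 697.5 hsv [ 10 137 143] ctr [ 0.4709 -0.1161  0.006 ] rect [ 471.2 -116.5] [48.8 67.1] 33.5
top px (409, 218) area 834.5 hsv [ 11 137 143] ctr [ 0.5029 -0.2992  0.006 ] rect [ 503.3 -299.1] [67.3 68.2] 87.7
high pts 512 319
edge rect ((503.240234375, 199.8489227294922), (14.11867618560791, 136.60589599609375), 19.522382736206055) [0.50383394 0.20109478] z 0.09716746877346005 [[473.79998779296875, 261.8999938964844], [519.4000244140625, 133.10000610351562], [532.7000122070312, 137.8000030517578], [487.1000061035156, 266.6000061035156]]
high pts 421 201
edge rect ((508.9017028808594, 201.98452758789062), (9.108227729797363, 134.07748413085938), 17.021835327148438) [0.50911444 0.20501657] z 0.09783668244637413 [[484.8999938964844, 264.79998779296875], [524.2000122070312, 136.5], [532.9000244140625, 139.1999969482422], [493.6000061035156, 267.3999938964844]]
```

View pics/crop_top.png

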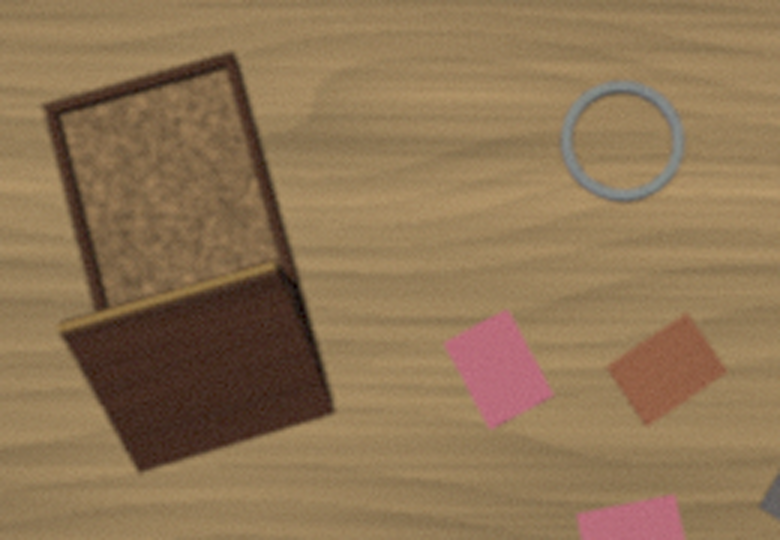

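View pics/crop_scene.png

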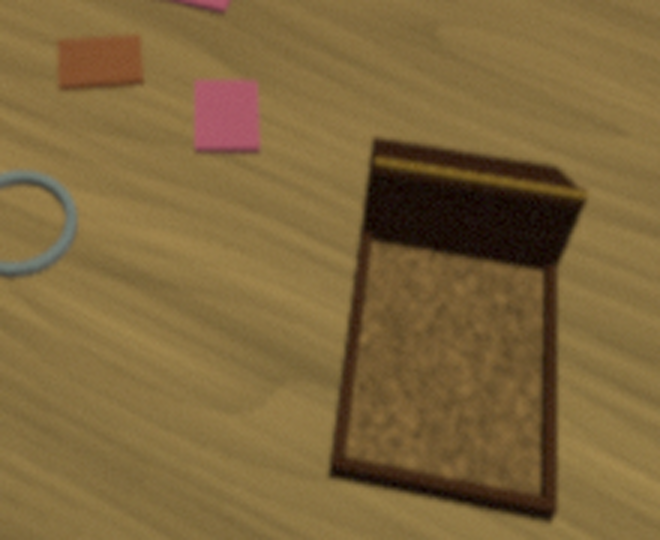

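Both crops confirm the choice: the copper rectangle sits at top-crop (668,370), with pinks beside it. Brass runs from (62,326) to (275,266) in the crop. Next I refine the plate and edge lines across the two views.

```bash
cat > e.py <<'E'
from h import *
for n,roi in(('top',(116,195,196,222)),('scene',(340,236,418,258))):
    c=cap(n); u0,v0,u1,v1=roi
    hsv=cv2.cvtColor(c['img'],cv2.COLOR_BGR2HSV).astype(int); P=cloud(c)
    S=hsv[v0:v1,u0:u1]; z=P[v0:v1,u0:u1,2]
    m=(S[...,1]>125)&(S[...,2]>75)&(S[...,0]>=14)&(z>.075)
    if n=='top': m[:, -2:]=0
    p=np.argwhere(m)[:,::-1]+[u0,v0]
    print(n,m.sum(),'rows/col',np.round(m.sum(0),0).tolist())
    W=np.array([onplane(c,u,v,.099)[:2] for u,v in p])
    vx,vy,x,y=cv2.fitLine(W.astype(np.float32),cv2.DIST_HUBER,0,.01,.01).ravel()
    d=np.array([vx,vy]); d*=np.sign(d[1]); t=(W-[x,y])@d; nn=np.array([d[1],-d[0]]); s=(W-[x,y])@nn
    lo,hi=np.percentile(t,[.5,99.5]); print('mid',np.array([x,y])+d*(lo+hi)/2,'len',hi-lo,'x-dir yaw',np.degrees(np.arctan2(nn[1],nn[0])),'width',np.percentile(s,[3,97]))
    # cork floor
    H=(S.shape)
    mm=((hsv[...,0]>10)&(hsv[...,0]<25)).astype(np.uint8)
    print('z prof',np.round(P[195:225:3,155,2],3) if n=='top' else '')
    # plate
    q=(hsv[...,0]<=13)&(hsv[...,1]>125)&(hsv[...,2]>60); sub=np.zeros_like(q)
    if n=='top': sub[205:260,295:350]=1
    else: sub[195:226,232:275]=1
    k=max(cv2.findContours((q&sub).astype(np.uint8),0,2)[0],key=cv2.contourArea)
    for zz in (.006,.004):
        B=np.array([onplane(c,u,v,zz)[:2] for u,v in k[:,0]])*1000
        print('plate',cv2.minAreaRect(B.astype(np.float32)))
    b=cv2.boxPoints(cv2.minAreaRect(k)); print('px ctr',b.mean(0))
    # tray outer outline/dark wood mask corners
    dk=(hsv[...,2]<75).astype(np.uint8); 
    if n=='top': dk[:,:110]=0; dk[:,220:]=0;dk[:120]=0;dk[275:]=0
    else: dk[:,:325]=0; dk[:,425:]=0; dk[:230]=0;dk[365:]=0
    k=cv2.convexHull(max(cv2.findContours(dk,0,2)[0],key=cv2.contourArea)); k=cv2.approxPolyDP(k,3,True)[:,0]
    for u,v in k: print((u,v),'z.018',np.round(onplane(c,u,v,.018)[:2],3),'z0',np.round(onplane(c,u,v,0)[:2],3),'z.1',np.round(onplane(c,u,v,.1)[:2],3))
E
python3 e.py
```

```text
top 273 rows/col [0, 0, 0, 0, 3, 3, 4, 3, 4, 4, 4, 3, 3, 4, 3, 4, 4, 4, 5, 3, 4, 4, 4, 4, 5, 4, 3, 5, 5, 4, 4, 4, 4, 4, 3, 3, 3, 4, 3, 4, 4, 5, 4, 4, 4, 4, 4, 4, 3, 3, 4, 3, 5, 4, 4, 4, 4, 3, 4, 4, 4, 3, 4, 4, 4, 3, 4, 4, 4, 3, 4, 3, 3, 4, 4, 4, 0, 0, 0, 0]
mid [0.50417473 0.19892776] len 0.13259303508500528 x-dir yaw 17.300293 width [-0.00351325  0.00341906]
z prof [0.008 0.006 0.008 0.006 0.098 0.095 0.091 0.087 0.082 0.077]
plate ((471.27142333984375, -116.43756103515625), (48.281158447265625, 66.9365005493164), 34.82177734375)
plate ((471.4803771972656, -116.68020629882812), (48.39765548706055, 67.0980224609375), 34.82181167602539)
px ctr [321.8121  232.73154]
(np.int32(177), np.int32(129)) z.018 [0.687 0.187] z0 [0.693 0.192] z.1 [0.656 0.167]
(np.int32(210), np.int32(246)) z.018 [0.442 0.11 ] z0 [0.443 0.113] z.1 [0.436 0.098]
(np.int32(146), np.int32(265)) z.018 [0.404 0.236] z0 [0.404 0.241] z.1 [0.402 0.211]
(np.int32(121), np.int32(221)) z.018 [0.491 0.291] z0 [0.494 0.298] z.1 [0.481 0.26 ]
(np.int32(117), np.int32(147)) z.018 [0.646 0.309] z0 [0.652 0.316] z.1 [0.62  0.27
[... 338 characters left out ...]
0454577  0.00406132]
z prof 
plate ((478.9862060546875, -113.16351318359375), (48.7288703918457, 62.955387115478516), 34.95670700073242)
plate ((477.5607604980469, -114.18325805664062), (48.86265182495117, 63.128173828125), 34.956695556640625)
px ctr [252.73235 210.52057]
(np.int32(345), np.int32(237)) z.018 [0.454 0.116] z0 [0.441 0.113] z.1 [0.517 0.133]
(np.int32(404), np.int32(246)) z.018 [0.414 0.24 ] z0 [0.399 0.239] z.1 [0.481 0.242]
(np.int32(414), np.int32(257)) z.018 [0.432 0.267] z0 [0.418 0.268] z.1 [0.497 0.266]
(np.int32(403), np.int32(362)) z.018 [0.662 0.316] z0 [0.653 0.318] z.1 [0.7  0.31]
(np.int32(330), np.int32(348)) z.018 [0.702 0.192] z0 [0.695 0.191] z.1 [0.736 0.2  ]
```

Copper plate: about (0.473,-0.116), with its length axis at -55°. The sizes, 48x67 seen against 50x68, are within a pixel. Edge: rod centre about (0.506,0.200), x-dir yaw 17.5°, length about 134 against 136. The views differ by a common 4 mm or so, but the plate-to-edge vector agrees to 2 mm. Moving over the plate now.

Request:
jog_arm(moves=[[0, 0, 0, 0.0427, -0.0416, 0, 0.075], [0, 0, 0, 0.0427, -0.0416, 0, 0.075], [0, 0, 0, 0.0427, -0.0416, 0, 0.075], [0, 0, 0, 0.0427, -0.0416, 0, 0.075], [0, 0, 0, 0.0427, -0.0416, 0, 0.075], [0, 0, 0, 0.0427, -0.0416, 0, 0.075], [0, 0, 0, 0.0427, -0.0416, 0, 0.075], [0, 0, 0, 0.0427, -0.0416, 0, 0.075], [0, 0, 0, 0.0427, -0.0416, 0, 0.075], [0, 0, 0, 0.0, 0.0, 0, 0.075]])

```text
clock: 1.55
tcp_pos: [0.4512, -0.1547, 0.2146]
eef_rot: [0.002, 0.992, 0.129, 0.002]
wrist_force: [-0.1, -1.8, 0.4]
opening: 0.821
```

Request:
jog_arm(moves=[[0, 0, -0.18, 0, 0, 0, 0.075], [0, 0, -0.18, 0, 0, 0, 0.075], [0, 0, -0.18, 0, 0, 0, 0.075], [0, 0, -0.18, 0, 0, 0, 0.075], [0, 0, -0.18, 0, 0, 0, 0.075], [0, 0, -0.18, 0, 0, 0, 0.075], [0, 0, -0.18, 0, 0, 0, 0.075], [0, 0, -0.18, 0, 0, 0, 0.075], [0, 0, -0.18, 0, 0, 0, 0.075], [0, 0, -0.18, 0, 0, 0, 0.075]])

```text
clock: 2.8
tcp_pos: [0.4454, -0.1658, 0.2142]
eef_rot: [0.002, 0.496, 0.868, -0.004]
wrist_force: [-0.1, -0.1, -0.0]
opening: 0.815
```

```bash
cat > go.py <<'E'
import sys
from h import *
from scipy.spatial.transform import Rotation as R
# go.py x y z jawdeg : remaining delta in tool axes to a tool-down pose
def delta(x,y,z,jaw):
    o=r.get_obs(); q=o['eef_rot']; Rt=R.from_quat([q[1],q[2],q[3],q[0]])
    a=np.radians(jaw); Y=np.array([np.cos(a),np.sin(a),0]); Z=np.array([0,0,-1.]); G=R.from_matrix(np.c_[np.cross(Y,Z),Y,Z])
    yt=Rt.as_matrix()[:,1]
    print('t',round(o['clock'],2),'tcp',np.round(o['tcp_pos'],4),'jaw',round(np.degrees(np.arctan2(yt[1],yt[0])),2),'open mm',round(o['opening']*91.9,1),'F',np.round(o['wrist_force'],1),'j',np.round(o['joints'],2))
    d=np.array([x,y,z])-o['tcp_pos']
    print('turn',np.round((Rt.inv()*G).as_rotvec(),4),'shift now-axes',np.round(Rt.inv().apply(d),4),'shift goal-axes',np.round(G.inv().apply(d),4))
delta(*map(float,sys.argv[1:5]))
E
python3 go.py .473 -.116 .0015 34.8
```

```text
t 2.8 tcp [ 0.4454 -0.1658  0.2142] jaw 30.47 open mm 74.9 F [-0.1 -0.1 -0. ] j [ 0.79  0.23 -0.57  1.99  0.16  0.96  0.67]
turn [-0.0045  0.0075 -0.0755] shift now-axes [0.0305 0.0499 0.2123] shift goal-axes [0.0251 0.051  0.2127]
```

Request:
jog_arm(moves=[[-0.0045, 0.0075, -0.0755, 0, 0, 0, 0.075], [0, 0, 0, 0.0125, 0.0255, 0, 0.075], [0, 0, 0, 0.0125, 0.0255, 0, 0.075], [0, 0, 0, 0, 0, 0.05, 0.075], [0, 0, 0, 0, 0, 0.05, 0.075], [0, 0, 0, 0, 0, 0.03, 0.075], [0, 0, 0, 0, 0, 0.02, 0.075], [0, 0, 0, 0, 0, 0.01, 0.075], [0, 0, 0, 0, 0, 0, 0.075], [0, 0, 0, 0, 0, 0, 0.075]])

```text
clock: 4.05
tcp_pos: [0.4715, -0.1288, 0.0508]
eef_rot: [0.002, 0.469, 0.883, -0.003]
wrist_force: [0.3, -0.4, 0.0]
opening: 0.815
```

```bash
python3 go.py .473 -.116 .0015 34.8; python3 - <<'E'
from h import *
a=cap('scene')['img'][120:260,180:360]; cv2.imwrite('pics/pre.png',cv2.resize(a,None,fx=4,fy=4,interpolation=2))
c=cap('scene'); 
for d in(-.0375,.0375):
    t=np.radians(34.8); p=np.array([.473+d*np.cos(t),-.116+d*np.sin(t),.055,1]); q=c['world_to_cam']@p; print('tip expected crop px',(c['cx']+c['f']*q[0]/-q[2]-180)*4,(c['cy']-c['f']*q[1]/-q[2]-120)*4)
E
```

```text
t 4.05 tcp [ 0.4715 -0.1288  0.0508] jaw 34.03 open mm 74.9 F [ 0.3 -0.4  0. ] j [ 0.59  0.51 -0.48  2.08  0.4   0.64  0.43]
turn [-0.0029  0.007  -0.0133] shift now-axes [0.0102 0.0085 0.0492] shift goal-axes [0.0097 0.0085 0.0493]
tip expected crop px 284.7223549591746 253.0640283612072
tip expected crop px 291.0116202683839 345.7459371633154
```

View pics/pre.png

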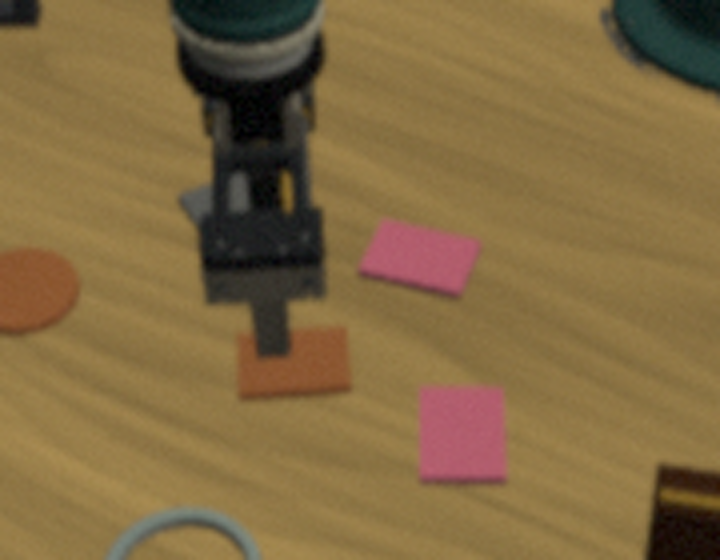

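Front finger tip at crop (273,355), plate at (295,362). Compare with projections from the measured pose.

```bash
python3 - <<'E'
from h import *
c=cap('scene'); t=np.radians(34.03)
for d in(.0375,.0555):
    p=np.array([.4715+d*np.cos(t),-.1288+d*np.sin(t),.0508,1]); q=c['world_to_cam']@p; print((c['cx']+c['f']*q[0]/-q[2]-180)*4,(c['cy']-c['f']*q[1]/-q[2]-120)*4)
for x,y in((.4713,-.1165),(.473,-.116),(.477,-.1147)):
    q=c['world_to_cam']@np.array([x,y,.006,1]); print((c['cx']+c['f']*q[0]/-q[2]-180)*4,(c['cy']-c['f']*q[1]/-q[2]-120)*4)
E
```

```text
273.043403719077 340.8843920085078
273.9791499727721 364.4096641886184
293.20834815745786 351.24135822994504
292.432237715607 353.3698392956875
290.77153067289544 358.47226629053773
```

Request:
jog_arm(moves=[[-0.0029, 0.007, -0.0133, 0.0095, 0.0096, 0, 0.075], [0, 0, 0, 0, 0, 0.02, 0.075], [0, 0, 0, 0, 0, 0.015, 0.075], [0, 0, 0, 0, 0, 0.008, 0.075], [0, 0, 0, 0, 0, 0, 0.075], [0, 0, 0, 0, 0, 0, 0.075], [0, 0, 0, 0, 0, 0, 0.075], [0, 0, 0, 0, 0, 0, 0.075], [0, 0, 0, 0, 0, 0, 0.075], [0, 0, 0, 0, 0, 0, 0.075]])

```text
clock: 5.45
tcp_pos: [0.4775, -0.1129, 0.0093]
eef_rot: [0.003, 0.462, 0.887, 0.002]
wrist_force: [-1.2, 0.5, -0.1]
opening: 0.82
```

```bash
python3 go.py .474 -.1155 .0015 34.8
```

```text
t 5.45 tcp [ 0.4775 -0.1129  0.0093] jaw 34.99 open mm 75.3 F [-1.2  0.5 -0.1] j [ 0.53  0.58 -0.44  2.09  0.46  0.55  0.37]
turn [0.0052 0.0035 0.0034] shift now-axes [-0.0001 -0.0044  0.0078] shift goal-axes [-0.0001 -0.0044  0.0078]
```

Request:
jog_arm(moves=[[0.0052, 0.0035, 0.0034, 0, -0.0044, 0.004, 0.075], [0, 0, 0, 0, 0, 0.004, 0.075], [0, 0, 0, 0, 0, 0, 0.075], [0, 0, 0, 0, 0, 0, 0.04], [0, 0, 0, 0, 0, 0, 0.04], [0, 0, 0, 0, 0, 0, 0.04], [0, 0, 0, 0, 0, 0, 0.04], [0, 0, 0, 0, 0, 0, 0.04], [0, 0, 0, 0, 0, 0, 0.04], [0, 0, 0, 0, 0, 0, 0.04]])

```text
clock: 6.7
tcp_pos: [0.4735, -0.1156, 0.0006]
eef_rot: [-0.0, 0.463, 0.886, -0.0]
wrist_force: [-0.4, 0.1, 0.4]
opening: 0.537
```

```bash
python3 go.py .474 -.1155 .0015 34.8
```

```text
t 6.7 tcp [ 0.4735 -0.1156  0.0006] jaw 34.78 open mm 49.4 F [-0.4  0.1  0.4] j [ 0.52  0.6  -0.43  2.1   0.47  0.54  0.36]
turn [-0.0006 -0.0005 -0.0004] shift now-axes [-0.0002  0.0005 -0.0009] shift goal-axes [-0.0002  0.0005 -0.0009]
```

Gripped at 49.4 mm (plate width 50). Lift, carry, turn.

Request:
jog_arm(moves=[[0, 0, 0, 0, 0, -0.02, 0.04], [0, 0, 0, 0, 0, -0.05, 0.04], [0, 0, 0, 0, 0, -0.06, 0.04], [0, 0, 0, 0, 0, -0.06, 0.04], [0, 0, 0, 0.03, 0.027, 0, 0.04], [0, 0, 0, 0.041, 0.038, 0, 0.04], [0, 0, 0, 0.041, 0.038, 0, 0.04], [0, 0, 0, 0.041, 0.038, 0, 0.04], [0, 0, 0, 0.041, 0.038, 0, 0.04], [0, 0, 0, 0.03, 0.028, 0, 0.04]])

```text
clock: 7.95
tcp_pos: [0.5187, 0.1894, 0.197]
eef_rot: [0.001, 0.469, 0.883, -0.001]
wrist_force: [0.6, 0.2, -0.5]
opening: 0.537
```

Request:
jog_arm(moves=[[0, 0, -0.15, 0, 0, 0, 0.04], [0, 0, -0.18, 0, 0, 0, 0.04], [0, 0, -0.18, 0, 0, 0, 0.04], [0, 0, -0.18, 0, 0, 0, 0.04], [0, 0, -0.18, 0, 0, 0, 0.04], [0, 0, -0.18, 0, 0, 0, 0.04], [0, 0, -0.15, 0, 0, 0, 0.04], [0, 0, 0, 0, 0, 0, 0.04], [0, 0, 0, 0, 0, 0, 0.04], [0, 0, 0, 0, 0, 0, 0.04]])

```text
clock: 9.2
tcp_pos: [0.5158, 0.1943, 0.1956]
eef_rot: [-0.001, -0.132, 0.991, -0.001]
wrist_force: [0.6, -0.2, -0.7]
opening: 0.538
```

```bash
python3 go.py .518 .204 .15 107.45
```

```text
t 9.2 tcp [0.5158 0.1943 0.1956] jaw 105.16 open mm 49.5 F [ 0.6 -0.2 -0.7] j [ 0.32  0.53 -0.98  1.82  0.5   1.07  0.99]
turn [-0.0015 -0.0025 -0.04  ] shift now-axes [-0.0048  0.0089  0.0456] shift goal-axes [-0.005   0.0086  0.0456]
```

Request:
jog_arm(moves=[[-0.0015, -0.0025, -0.04, 0, 0, 0, 0.04], [0, 0, 0, -0.005, 0.0086, 0, 0.04], [0, 0, 0, 0, 0, 0.025, 0.04], [0, 0, 0, 0, 0, 0.012, 0.04], [0, 0, 0, 0, 0, 0.004, 0.04], [0, 0, 0, 0, 0, 0, 0.04], [0, 0, 0, 0, 0, 0, 0.04], [0, 0, 0, 0, 0, 0, 0.04], [0, 0, 0, 0, 0, 0, 0.04], [0, 0, 0, 0, 0, 0, 0.04]])

```text
clock: 10.45
tcp_pos: [0.5199, 0.2074, 0.1564]
eef_rot: [0.003, -0.153, 0.988, 0.001]
wrist_force: [0.8, 0.2, -1.5]
opening: 0.541
```

```bash
python3 go.py .518 .204 .115 107.45; python3 - <<'E'
from h import *
a=cap('scene')['img'][170:370,280:480]; b=cap('top')['img'][100:300,80:280]
cv2.imwrite('pics/hov.png',np.hstack([cv2.resize(i,(400,400),interpolation=2) for i in(a,b)]))
E
```

```text
t 10.45 tcp [0.5199 0.2074 0.1564] jaw 107.55 open mm 49.7 F [ 0.8  0.2 -1.5] j [ 0.27  0.58 -0.94  1.84  0.56  1.    0.97]
turn [0.0008 0.0056 0.0018] shift now-axes [ 0.0031 -0.0027  0.0413] shift goal-axes [ 0.0029 -0.0027  0.0414]
```

View pics/hov.png

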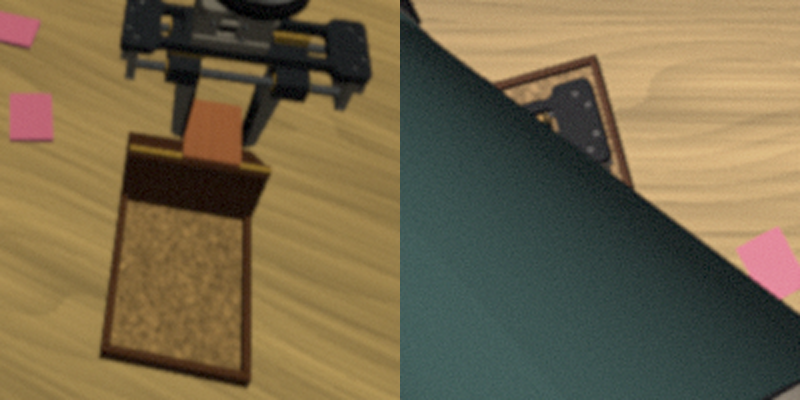

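Scene crop: plate held level at (213,131) over the edge, which runs from (130,148) to (268,170). Its length is square to the edge. Descend and measure plate against rod in the same camera.

Request:
jog_arm(moves=[[0.0008, 0.0056, 0.0018, 0.0029, -0.0027, 0, 0.04], [0, 0, 0, 0, 0, 0.02, 0.04], [0, 0, 0, 0, 0, 0.012, 0.04], [0, 0, 0, 0, 0, 0.004, 0.04], [0, 0, 0, 0, 0, 0, 0.04], [0, 0, 0, 0, 0, 0, 0.04], [0, 0, 0, 0, 0, 0, 0.04], [0, 0, 0, 0, 0, 0, 0.04], [0, 0, 0, 0, 0, 0, 0.04], [0, 0, 0, 0, 0, 0, 0.04]])

```text
clock: 11.8
tcp_pos: [0.5177, 0.2037, 0.1176]
eef_rot: [-0.0, -0.152, 0.988, -0.0]
wrist_force: [-0.5, 0.1, -0.6]
opening: 0.532
```

```bash
python3 go.py .518 .204 .1145 107.45; cat > rel.py <<'E'
from h import *
c=cap('scene'); hsv=cv2.cvtColor(c['img'],cv2.COLOR_BGR2HSV).astype(int); P=cloud(c); zt=r.get_obs()['tcp_pos'][2]+.0054
m=(hsv[...,0]<=13)&(hsv[...,1]>125)&(hsv[...,2]>60)&(P[...,2]>.09)&(P[...,2]<.16); m[:200]=0; m[300:]=0; m[:,:340]=0; m[:,430:]=0
k=max(cv2.findContours(m.astype(np.uint8),0,2)[0],key=cv2.contourArea)
B=np.array([onplane(c,u,v,zt) for u,v in k[:,0]]); M=cv2.minAreaRect((B[:,:2]*1000).astype(np.float32)); print('zt',zt,'plate',M,'px',k[:,0].min(0),k[:,0].max(0))
print('plate depth z median/std',np.median(P[m][:,2]),P[m][:,2].std())
A=np.c_[P[m][:,:2],np.ones(m.sum())]; print('plane slope',np.linalg.lstsq(A,P[m][:,2],rcond=None)[0])
# rod visible pieces
s=(hsv[...,1]>125)&(hsv[...,2]>75)&(hsv[...,0]>=14)&(P[...,2]>.075)&(P[...,2]<.115); s[:236]=0;s[260:]=0;s[:,:342]=0;s[:,420:]=0
W=np.array([onplane(c,u,v,.097)[:2] for v,u in np.argwhere(s)]); vx,vy,x,y=cv2.fitLine(W.astype(np.float32),cv2.DIST_HUBER,0,.01,.01).ravel()
d=np.array([vx,vy])*np.sign(vy); n=np.array([d[1],-d[0]]); print('rod yaw',np.degrees(np.arctan2(n[1],n[0])),len(W))
q=np.array(M[0])/1000-[x,y]; t=(W-[x,y])@d; print('past tray face',q@n-.003,'along from mid',q@d-(t.min()+t.max())/2, 'rod len',np.ptp(t))
cv2.imwrite('pics/rel.png',cv2.resize(c['img'][190:290,320:440],None,fx=6,fy=6,interpolation=2))
E
python3 rel.py
```

```text
t 11.8 tcp [0.5177 0.2037 0.1176] jaw 107.44 open mm 48.9 F [-0.5  0.1 -0.6] j [ 0.24  0.63 -0.9   1.87  0.61  0.94  0.93]
turn [ 0.     -0.0007 -0.0001] shift now-axes [-0.0003  0.0002  0.0031] shift goal-axes [-0.0003  0.0002  0.0031]
zt 0.12299805532525486 plate ((522.8932495117188, 203.9808349609375), (68.7647476196289, 51.49620056152344), 16.732141494750977) px [366 232] [394 264]
plate depth z median/std 0.12173950538950506 0.00287180923620463
plane slope [ 0.00109934 -0.032336    0.12786031]
rod yaw 17.121527 130
past tray face 0.011855006956274599 along from mid -0.0025104838163623354 rod len 0.13497470436281875
```

View pics/rel.png

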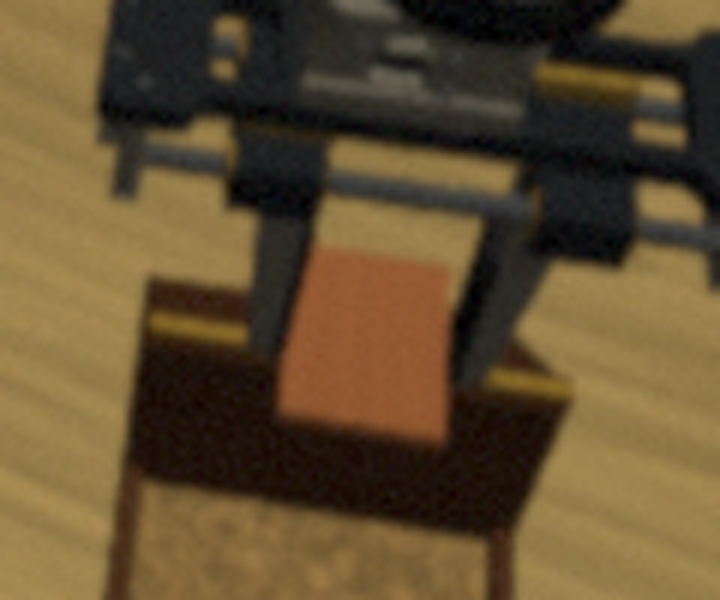

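The plate overlaps the edge as planned. Its middle is about 10–12 mm past the face and 2.5 mm off mid-length. It is level, with its underside about 17 mm up. Let go.

Request:
jog_arm(moves=[[0, 0, 0, 0, 0, 0, 0.0919], [0, 0, 0, 0, 0, 0, 0.0919], [0, 0, 0, 0, 0, 0, 0.0919], [0, 0, 0, 0, 0, 0, 0.0919], [0, 0, 0, 0, 0, 0, 0.0919], [0, 0, 0, 0, 0, 0, 0.0919], [0, 0, 0, 0, 0, 0, 0.0919], [0, 0, 0, 0, 0, 0, 0.0919], [0, 0, 0, 0, 0, -0.03, 0.0919], [0, 0, 0, 0, 0, -0.05, 0.0919]])

```text
clock: 13.1
tcp_pos: [0.5159, 0.2026, 0.1961]
eef_rot: [-0.004, -0.152, 0.988, -0.0]
wrist_force: [1.1, 0.2, 0.0]
opening: 0.998
```

```bash
python3 - <<'E'
from h import *
o=r.get_obs(); print(o['tcp_pos'],o['opening'])
c=cap('scene'); a=c['img'][190:370,300:460]; cv2.imwrite('pics/after.png',cv2.resize(a,None,fx=3.3,fy=3.3,interpolation=2)); np.save('after.npy',cloud(c))
E
```

```text
[0.51586475 0.20257084 0.19610374] 0.9983367183516548
```

View pics/after.png

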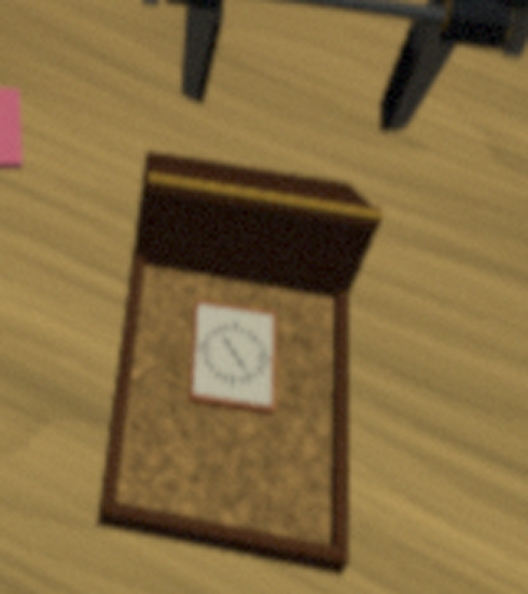

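The plate lies enamel up in the tray at crop (233,357). Next I check that it is flat and still, and that the bystanders haven't moved, then hand in.

```bash
python3 - <<'E'
from h import *
from m import plate
c=cap('scene'); P=cloud(c); hsv=cv2.cvtColor(c['img'],cv2.COLOR_BGR2HSV)
m=(hsv[...,2]>130)&(hsv[...,1]<60); m[:275]=0;m[315:]=0;m[:,:350]=0;m[:,390:]=0
q=P[m]; A=np.c_[q[:,:2],np.ones(len(q))]; print('enamel n',len(q),'mean',q.mean(0).round(4),'slope',np.linalg.lstsq(A,q[:,2],rcond=None)[0][:2].round(3),'px',np.argwhere(m).mean(0))
plate('scene',c)
c2=cap('top'); plate('top',c2)
a=cv2.imread('pics/top0.png').astype(int); d=abs(c2['img'].astype(int)-a).sum(2)[100:300,250:440]; print('top diff >90 rows/cols', np.argwhere(d>90).min(0)+[100,250] if (d>90).any() else 0, (d>90).sum(), 'bezel roi',(d[30:85,30:85]>90).sum(),'round roi',(d[95:145,135:185]>90).sum())
print(r.get_obs()['wrist_force'],r.get_obs()['clock'])
r.close_job()
E
```

```text
enamel n 587 mean [0.5662 0.2195 0.0145] slope [ 0.899 -0.093] px [297.0834753  370.36797274]
top px (409, 218) area 838.5 hsv [ 10 135 182] ctr [ 0.503  -0.2991  0.006 ] rect [ 503.4 -299.1] [67.3 68.3] 87.7
top diff >90 rows/cols [100 250] 34403 bezel roi 2885 round roi 1833
[ 0.21405351 -0.02371186 -1.60211225] 13.25
the job is handed in; nothing more can be done
```

```bash
python3 - <<'E'
import numpy as np,cv2
P=np.load('after.npy')[284:310,361:380].reshape(-1,3); b=P[:,2]>.1; print('no-depth outliers',b.sum()); q=P[~b]
print(q.mean(0).round(4),q[:,2].std().round(4),np.linalg.lstsq(np.c_[q[:,:2],np.ones(len(q))],q[:,2],rcond=None)[0][:2].round(3))
try:
    from h import cap
    a=cv2.imread('pics/top0.png'); c=cap('top')['img']
    for i in(a,c):
        h=cv2.cvtColor(i,cv2.COLOR_BGR2HSV)[130:185,280:335]; m=h[...,1]<60; v=np.argwhere(m); print('bezel px',v.mean(0)+[130,280],len(v))
except Exception as e: print(e)
E
```

```text
no-depth outliers 3
[0.5646 0.2183 0.0132] 0.0012 [0.007 0.   ]
the job is handed in; nothing more can be done
```

The rectangular dial plate now lies enamel side up, flat in the cork tray. I picked it up by its 50 mm sides and let go with its underside about 17 mm above the brass edge. Its middle was about 10–12 mm past the edge, with its length square to it. The job was handed in at 13.25 s with the open gripper about 19 cm above the bench.

**Last checks**
- **Plate:** the white face with its dial strokes is visible in the tray. The depth picture puts the face at 13 mm, against an expected 14 mm, with a slope under 1%. It was taken about 1.3 s after release.
- **Round dial:** it measured at the same spot as at the start, to within 0.1 mm.
- **Bezel ring:** this was not confirmed. My image comparison was useless because the picture's brightness had changed, and no pictures could be taken after hand-in. The planned path stayed clear of the ring.

**Disagreements**
- **Slope:** a first slope reading of 0.9 was wrong. Pixels with no depth reading caused it, and it went away once I left them out.
- **Cameras:** the two cameras differed by about 4 mm in absolute position but agreed to about 2 mm on the plate relative to the edge.

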